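Turn a scriber point-in by way of a spring clip

ROBOT

A 7-joint arm with a two-finger parallel gripper is mounted at the origin on a cart in front of the work surface, level with it; the furniture and walls round the work are solid. World frame = base frame: x ahead of the robot, y to its left, z up, the work surface at z = 0. Lengths are in mm, angles in rad, forces in N, time in s.
With the tool pointing down it reaches from about 400 to 875 mm from the base axis. Payload 4.4 kg.
Tool frame: the origin (TCP) lies midway between the tips of the shut fingers; the grasp point (between the pads) lies 19 mm behind it (ctrl.grip_point_offset is the distance from the TCP to the grasp point, in mm); z points along the fingers, y is the line along which they close (so a half turn about z gives the same grasp; the last joint's range is limited). The gripper opens to 85 mm and grips with 20 to 120 N. Pads are 22 mm wide; open, the fingers measure 114 mm over their backs; the gripper's body (76 mm by 85 mm) begins 54 mm behind the grasp point. The pads swing forward as they close: fully open they stand 13 mm farther back than shut.
Start: joints at [1.091, 0.628, 0.038, 1.517, -0.027, 0.996, -0.02], TCP at [261.388, -595.142, 231.313] pointing down, gripper open.
Joint ranges: [-3.06, 3.06], [-0.37, 2.12], [-1.25, 1.32], [0.18, 2.47], [-1.1, 4.24], [0.23, 1.98], [-2.94, 2.94]. Speed limits (rad/s): [2.57, 2.57, 3.14, 3.14, 3.14, 3.14, 3.14].

INTERFACE

Orientations are given as [roll, pitch, yaw] about the fixed x, y, z axes, in that order (R = Rz(yaw) Ry(pitch) Rx(roll)).
In Python, from cell import ctrl gives the robot as it stands.
- The arm moves only by the shell command python3 nudge.py 'ROWS'. ROWS is a JSON list of rows, 1 to 12 of them, each written [[dx, dy, dz], [rx, ry, rz], opening]: dx, dy, dz in mm, then a rotation vector rx, ry, rz in rad, then the finger opening in mm; each row shifts and turns the commanded pose from where the row before left it, along the tool's axes as they then stand; what a row does not reach is not made up. A row lasts 1/10 s, in which the tool goes at most 50 mm and 0.15 rad, less where a joint would pass 70% of its speed; a pose out of reach is approached as far as the arm can. The fingers move at their own pace and stop on an object; the grip force is fixed at half the most. Time passes only in rows, so rows that do not move let the fingers close. It prints the time, the measured TCP pose, the force, the opening and the grip force at its end. Input that does not fit is refused with a message, and nothing moves.
- ctrl.read_state(): the state, without advancing time (a new reading comes with each control period).
- ctrl.get_image(name): name is "scene" or "top" or "wrist"; returns the picture (384x512x3 uint8, blue, green, red); there is no depth.
- ctrl.calibration(name): a dict with "fx", "fy", "cx", "cy" (pixels), "rvec" (rotation vector, rad) and "tvec" (3), from world to camera coordinates, as OpenCV has them; the wrist camera has in their place "hand_eye" (4x4, takes a point from camera to tool coordinates, whose origin is the TCP and whose axes are the flange's). Camera axes: x right, y down, z forward; pixel columns grow to the right and rows downward; lengths in mm; the calibration is good to about 2 mm. The wrist camera is an equidistant fisheye: a pixel r from the principal point sees the ray r / f radians off the axis. A picture is of the moment at which its call begins: read the wrist's pose just before it. calibration takes no time and is no camera call.
- ctrl.finish_job(): hands the job in; it is judged then, once.
The state is a dict: "clock": time; "qpos": joint angles; "qd": joint speeds; "tau": joint torques, N m; "eef_pos": TCP position; "tool_rot": TCP orientation; "force": force on the tool from outside, world axes, zero at the start; "torque": the same for the moment, N m; "width": finger opening in mm; "gripper_force": force on a finger pad.
Only numpy, scipy, OpenCV 4.12 (cv2) and the standard library are available. Lean on these libraries where they do the work, as an engineer would, in place of code of your own. Each camera call takes 0.05 s, during which the arm holds its last target. There are 200 camera calls.

TASK

Two scribers are kept in the tube rest, but one was put away with its sharp point sticking out. Draw that one out, press it into the spring clip and let go of it there, take it again by its blunt end and put it back point first into its tube, fully home. Do not lay it on the bench, and leave the other scriber and the loose things on the bench alone.

Things in the scene. Friction and masses are not known exactly. Their poses are not given: they have to be found in the camera images.
- scriber_out: The scriber to turn, in either tube, its point out. Straight round metal rod 170 mm long, 12 mm in diameter, 30 to 80 g; the last 24 mm of one end taper to a point, the other end is blunt. Origin at mid-length on its axis, +x along the axis to the point. 94 mm is hidden in the tube, 76 mm sticks out: no grip on what sticks out now can put it back reversed.
- scriber_out_tip (a point): The point of that scriber, 85 mm from its origin along its +x.
- scriber_in: The other scriber, of the same shape and size, lying in the other tube the right way, point in and blunt end out. Not to be disturbed. Origin and axes as for scriber_out.
- rest: The fixed tube rest: wooden base board 110 x 136 mm (x, y), 14 mm thick, two wooden saddles, two level steel tubes along x, 90 mm apart, axes 55 mm above the bench; highest point 67 mm above the bench. Origin at the centre of its underside; +x points into the tubes, from the open mouths (roughly toward the robot) to the closed ends.
- bore0_mouth (a point): Centre of the open mouth of the tube on the rest's +y side. Tubes: 22 mm outside, 16 mm bore, 94 mm deep, closed flat at the far end, mouth 49 mm on the -x side of the rest's origin. A scriber in it lies on the bore's floor, about 2 mm below the tube's axis.
- bore0_bottom (a point): Centre of the closed end of that tube's bore.
- bore1_mouth (a point): Centre of the open mouth of the tube on the rest's -y side.
- bore1_bottom (a point): Centre of the closed end of that tube's bore.
- clip: The fixed spring clip: base plate 60 x 60 x 8 mm, a post, and on it two springy steel leaves open at the top. Origin at the centre of its underside; its channel, 18 mm long, runs along its x axis. A 12 mm rod held level along x is pressed straight down: the leaves spread, then snap over it. Going in or out takes about 5 to 12 N; pulled straight up it comes free.
- clip_seat (a point): Where the rod's axis lies when it is fully seated in the clip: 85 mm above the bench, over the clip's origin; x along the channel. The leaves reach 18 mm above this point and, spread by the rod, 15 mm to either side.
- spool: Bystander: a small spool of solder wire, 47 mm across and 24 mm high, standing on the bench. Origin at the centre of its underside.
- pliers: Bystander: pliers with dark red grips, 151 mm long, lying flat on the bench. Origin at the centre of its underside.
- nippers: Bystander: cutters with orange grips, 135 mm long, lying flat on the bench. Origin at the centre of its underside.

How it is judged:
By the outcome, as a careful person would: the job done as asked, in the order asked, and still so for the second after the job is handed in, with the robot touching nothing.
It also fails if it takes over 61 s, if anything falls off the work surface, if the arm or the gripper's body presses on something with over 40 N, if the wrist force passes 120 N, or if a joint passes its speed limit or range.

## Working session

There is one attempt and no reset: what is moved stays moved. The work goes in short steps, Python scripts to look and compute and a shell command to move; the robot and the scene stay as the last step left them, time stands still between calls to the robot, and variables do not carry over. Pictures are saved under pics/ and viewed, at most 10 in all, crops included, and the job is handed in when it is done.

```bash
ls; mkdir -p pics
python3 - <<'E'
from cell import ctrl
import cv2, numpy as np
s=ctrl.read_state(); print(s)
ims=[ctrl.get_image(n) for n in("scene","top")]
for n,i in zip(("scene","top"),ims): cv2.imwrite(f"pics/{n}0.png",i); print(ctrl.calibration(n))
print(ctrl.calibration("wrist"), ctrl.grip_point_offset)
E
```

```text
cell.py
nudge.py
pics
{'clock': 0.0, 'qpos': array([ 1.0912308 ,  0.6293577 ,  0.0384151 ,  1.51840011, -0.02696323,
        0.99627204, -0.02000394]), 'qd': array([ 1.52692263e-03,  8.90517379e-04,  5.38647516e-04, -9.29884113e-04,
       -1.16733292e-04,  1.30861903e-03,  4.49885554e-05]), 'tau': array([ 1.98706821e-04, -5.63396323e+01,  1.22617140e+00, -1.93435639e+01,
        1.09784456e-02,  1.06581356e-02, -1.24029563e-05]), 'eef_pos': array([ 261.11379309, -594.55354233,  230.37083073]), 'tool_rot': array([-3.13967325e+00,  4.15620256e-05,  4.13802631e-01]), 'force': array([-0.38055424,  0.22073613,  0.20075082]), 'torque': array([-0.023213  ,  0.01572081,  0.04101238]), 'gripper_force': 0.0, 'width': 85.71543008018945}
{'fx': 368.332183265139, 'fy': 368.332183265139, 'cx': 253.78875644287322, 'cy': 196.26931814859233, 'rvec': array([ 2.23086249, -1.14841719,  0.42860353]), 'tvec': array([-374.89808772,  381.39934655,  627.45453262])}
{'fx': 458.74144717451986, 'fy': 458.74144717451986, 'cx': 256.9211968674875, 'cy': 195.93904288412287, 'rvec': array([ 2.12568451, -2.12633206,  0.14558892]), 'tvec': array([ -43.3539341 ,  582.30732095, 1043.16187529])}
{'fx': 297.3186396354542, 'fy': 297.3186396354542, 'cx': 255.5756927746557, 'cy': 190.31080670838492, 'hand_eye': array([[-1.81836528e-03, -9.47136799e-01, -3.20824841e-01,
         8.25180209e+01],
       [ 9.99997636e-01, -2.10480744e-03,  5.46028794e-04,
         3.59173784e-02],
       [-1.19243848e-03, -3.20823089e-01,  9.47138387e-01,
        -1.42849793e+02],
       [ 0.00000000e+00,  0.00000000e+00,  0.00000000e+00,
         1.00000000e+00]])} 18.700000000000003
```
```bash
python3 -c "
import cv2,numpy as np
a=cv2.imread('pics/scene0.png');b=cv2.imread('pics/top0.png')
cv2.imwrite('pics/s1.png',cv2.resize(a,(800,600),interpolation=2));cv2.imwrite('pics/t1.png',cv2.resize(b,(800,600),interpolation=2))"
```

View pics/s1.png

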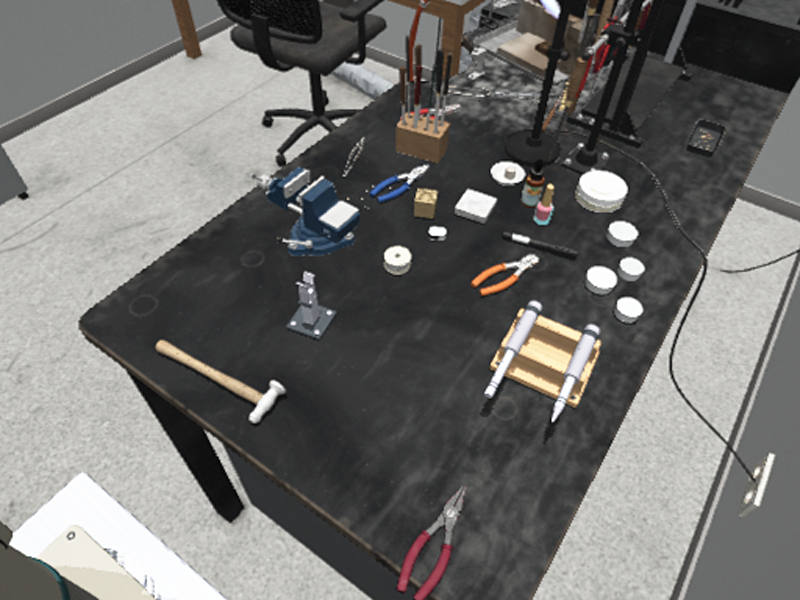

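View pics/t1.png

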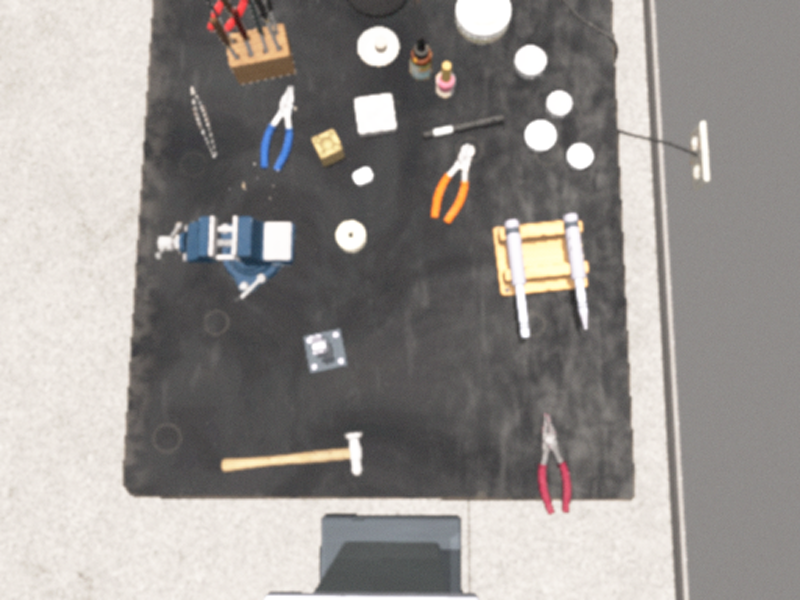

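The scene view shows the right-hand tube (800-wide px: tube mouth ~(578,368), point (556,418)) holding the pointed-out scriber. In the top view its tip is at (586,328), the clip at (325,350), and the blunt end of the other at (525,335). I'll zoom in on both.

```bash
python3 -c "
import cv2,numpy as np
a=cv2.imread('pics/scene0.png');b=cv2.imread('pics/top0.png')
def c(i,x,y,w,h,k): return cv2.resize(i[y:y+h,x:x+w],(w*k,h*k),interpolation=cv2.INTER_NEAREST)
o=np.zeros((600,800,3),np.uint8)
def put(p,x,y): o[y:y+p.shape[0],x:x+p.shape[1]]=p
put(c(b,310,130,75,90,5),0,0)      # top rest
put(c(a,305,185,85,90,5),375,0)    # scene rest (425 wide)
put(c(b,190,205,37,37,4),0,452)
put(c(a,180,168,40,50,3),150,450)
cv2.imwrite('pics/c1.png',o)"
```

```text
(no output)
```

View pics/c1.png

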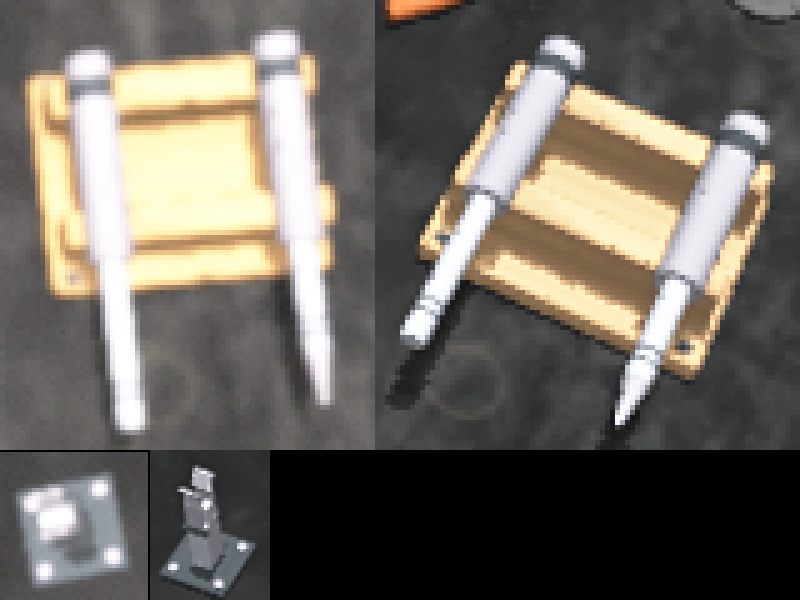

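```bash
cat > h.py <<'E'
from cell import ctrl
import numpy as np, cv2
from scipy.spatial.transform import Rotation as R
def ray(n,px,st=None):
    c=ctrl.calibration(n); px=np.atleast_1d(np.array(px,float))
    d=np.array([(px[0]-c['cx'])/c['fx'],(px[1]-c['cy'])/c['fy']])
    if n=='wrist':
        r=np.linalg.norm(d); v=np.r_[d/r*np.sin(r),np.cos(r)]
        H=c['hand_eye']; T=R.from_euler('xyz',st['tool_rot']).as_matrix()
        return st['eef_pos']+T@H[:3,3], T@H[:3,:3]@v
    M=R.from_rotvec(c['rvec']).as_matrix()
    v=M.T@np.r_[d,1]; return -M.T@c['tvec'], v/np.linalg.norm(v)
def plane(r,z): return r[0]+r[1]*(z-r[0][2])/r[1][2]
def tri(*rs):
    A=sum(np.eye(3)-np.outer(d,d) for o,d in rs); b=sum((np.eye(3)-np.outer(d,d))@o for o,d in rs)
    p=np.linalg.solve(A,b); e=[np.linalg.norm(np.cross(p-o,d)) for o,d in rs]; return p.round(1),np.round(e,1)
def proj(p,st):
    c=ctrl.calibration('wrist');H=c['hand_eye'];T=R.from_euler('xyz',st['tool_rot']).as_matrix()
    q=H[:3,:3].T@(T.T@(np.array(p,float)-st['eef_pos'])-H[:3,3]); a=np.arctan2(np.hypot(q[0],q[1]),q[2]); u=q[:2]/np.linalg.norm(q[:2])
    return np.array([c['cx'],c['cy']])+c['fx']*a*u
E
python3 - <<'E'
from h import *
T=lambda x,y:ray('top',(x/5+310-.4,y/5+130-.4)); S=lambda x,y:ray('scene',((x-375)/5+305-.4,y/5+185-.4))
print('tip',tri(T(325,405),S(619,424)))
print('mouth1',tri(T(307,241),S(682,273)))
print('end1',tri(T(276,34),S(748,118)))
print('mouth0',tri(T(110,261),S(482,192)))
print('end0',tri(T(87,54),S(563,43)))
print('blunt0',tri(T(131,428),S(413,340)))
C=lambda x,y:ray('top',(x/4+190-.4,(y-452)/4+205-.4)); D=lambda x,y:ray('scene',((x-150)/3+180-.4,(y-450)/3+168-.4))
for p in [(30,502),(99,487),(112,555),(43,571)]: print('screw',plane(C(*p),9).round(1))
for p in [(173,567),(218,584),(242,547)]: print('screwS',plane(D(*p),9).round(1))
print('leaf', plane(C(56,520),100))
E
```

```text
tip (array([ 547.2, -320.7,   52.1]), array([2.2, 2.2]))
mouth1 (array([ 622.8, -312.3,   63.3]), array([1.6, 1.6]))
end1 (array([ 724.4, -302. ,   57.5]), array([0.9, 0.9]))
mouth0 (array([ 614.8, -220.9,   56.7]), array([1.4, 1.4]))
end0 (array([ 715.1, -211.7,   57.1]), array([0.7, 0.7]))
blunt0 (array([ 537.3, -230.8,   43.9]), array([1.7, 1.7]))
screw [536.3 103.8   9. ]
screw [545.4  61.6   9. ]
screw [503.8  53.    9. ]
screw [494.1  94.9   9. ]
screwS [492.5  89.7   9. ]
screwS [500.8  48.5   9. ]
screwS [542.1  57.3   9. ]
leaf [515.54526218  74.69674415 100.        ]
```

The right tube (−y) holds the point-out scriber: its tip is near (547,−321), tube yaw is about 0.1, and the clip centre is about (519,77). I'll move over the rest for a wrist view.

```bash
python3 nudge.py '[[[0,0,20],[0,0,0.105],60],[[0,0,20],[0,0,0.105],60],[[0,0,20],[0,0,0.105],60],[[35,-25,10],[0,0,0],60],[[35,-25,10],[0,0,0],60],[[35,-25,0],[0,0,0],60],[[35,-25,0],[0,0,0],60],[[35,-25,0],[0,0,0],60],[[35,-25,0],[0,0,0],60],[[35,-25,0],[0,0,0],60],[[35,-25,0],[0,0,0],60],[[35,-25,0],[0,0,0],60]]'
python3 nudge.py '[[[35,-25,0],[0,0,0],60],[[0,0,0],[0,0,0],60],[[0,0,0],[0,0,0],60]]'
python3 - <<'E'
from h import *
s=ctrl.read_state(); i=ctrl.get_image('wrist'); np.save('pics/w1.npy',i)
import pickle; pickle.dump(s,open('w1.pkl','wb'))
cv2.imwrite('pics/w1.png',cv2.resize(i,(800,600),interpolation=2)); print(s['clock'],s['qpos'].round(2))
for p in [(547,-321,53),(623,-312,55),(537,-231,53)]: print(proj(p,s)*1.5625)
E
```

```text
clock: 1.3
eef_pos: [553.6, -338.7, 150.9]
tool_rot: [-3.141, 0.001, 0.099]
force: [0.2, -0.3, 1.4]
width: 59.7
gripper_force: 0.0
clock: 1.6
eef_pos: [585.7, -310.1, 150.6]
tool_rot: [-3.141, 0.001, 0.102]
force: [-0.4, -1.4, -0.2]
width: 60.0
gripper_force: 0.0
1.6 [ 0.35  0.74  0.16  1.56 -0.14  0.86 -0.9 ]
[411.22394291 363.96406522]
[409.95764152 233.46476551]
[259.2867554  363.35085365]
```

View pics/w1.png

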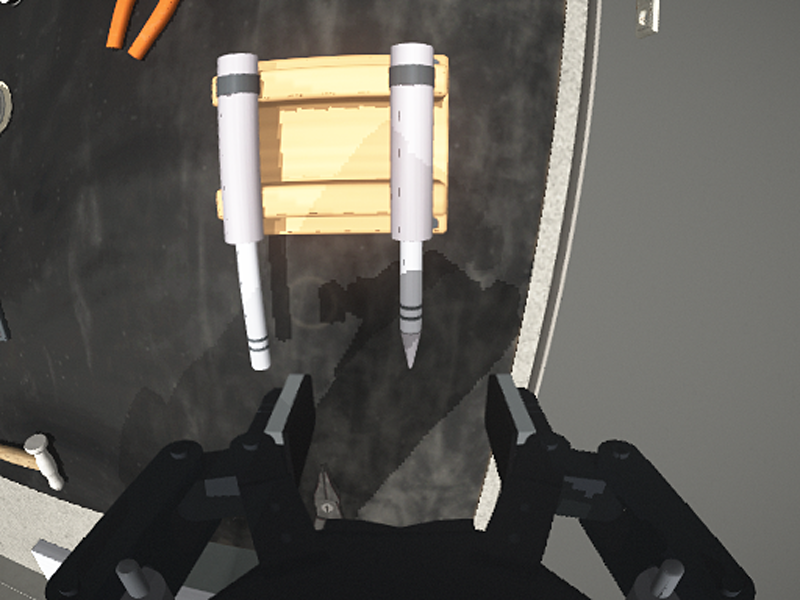

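The wrist view shows the pointed scriber's tip at (410,368), its tube mouth at (412,240), and the other scriber's blunt end at (260,368). It's all within a few mm of the estimate.

Run:
```python
from h import *; import pickle
s=pickle.load(open('w1.pkl','rb')); k=1.5625
W=lambda x,y:ray('wrist',((x+.5)/k-.5,(y+.5)/k-.5),s)
T=lambda x,y:ray('top',(x/5+310-.4,y/5+130-.4)); S=lambda x,y:ray('scene',((x-375)/5+305-.4,y/5+185-.4))
print('tip',plane(W(410.5,369),53),tri(W(410.5,369),T(325,405),S(619,424)),tri(W(410.5,369),T(325,405)))
print('mouth-shaft',plane(W(411.5,245),53),'ring',plane(W(410.5,318),53))
print('mouthtop',tri(W(412,240),T(307,241)),tri(W(412,240),S(682,273)), plane(W(412,240),66))
print('endtop',tri(W(411.5,43),T(276,34)),plane(W(411.5,43),66))
print('blunt0',plane(W(260.5,369),53),'mouth0',plane(W(244,242),66))
```

```text
tip [ 543.84864313 -320.76255646   53.        ] (array([ 545.8, -320.4,   55.4]), array([0.6, 2.4, 2.3])) (array([ 545.4, -319.3,   55.2]), array([1.3, 1.3]))
mouth-shaft [ 616.65726606 -313.38840013   53.        ] ring [ 575.53352901 -317.28687858   53.        ]
mouthtop (array([ 621.7, -312. ,   62.4]), array([1., 1.])) (array([ 622. , -313.3,   65.7]), array([0.5, 0.5])) [ 621.99975231 -312.74432184   66.        ]
endtop (array([ 723.1, -302. ,   55.5]), array([1.4, 1.4])) [ 719.36679425 -302.43895357   66.        ]
blunt0 [ 533.41360029 -231.49182669   53.        ] mouth0 [ 613.39444232 -226.42225917   66.        ]
```

```bash
python3 nudge.py '[[[0,6.4,15],[0,0,0],40],[[0,0,25],[0,0,0],40],[[0,0,25],[0,0,0],40],[[0,0,25],[0,0,0],40],[[0,0,15],[0,0,0],40],[[0,0,10],[0,0,0],40],[[0,0,0],[0,0,0],40],[[0,0,0],[0,0,0],5],[[0,0,0],[0,0,0],5],[[0,0,0],[0,0,0],5],[[0,0,0],[0,0,0],5],[[0,0,0],[0,0,0],5]]'
```

```text
clock: 2.85
eef_pos: [586.4, -318.0, 37.2]
tool_rot: [3.141, -0.001, 0.099]
force: [0.5, 1.7, 2.7]
width: 10.0
gripper_force: 58.4
```

```bash
python3 nudge.py '[[[0,0,0],[0,0,0],5],[[0,0,0],[0,0,0],5],[[0,0,0],[0,0,0],5]]'
python3 - <<'E'
from h import *
s=ctrl.read_state(); i=ctrl.get_image('wrist'); print(s['clock'],s['eef_pos'],s['torque'])
cv2.imwrite('pics/w2.png',cv2.resize(i,(800,600),interpolation=2))
E
```

```text
clock: 3.15
eef_pos: [586.3, -318.0, 36.8]
tool_rot: [3.141, -0.001, 0.099]
force: [0.8, 2.0, 4.6]
width: 10.0
gripper_force: 58.6
3.15 [ 586.34332393 -318.02268985   36.77858262] [ 0.39581858 -0.32925308  0.04461201]
```

View pics/w2.png

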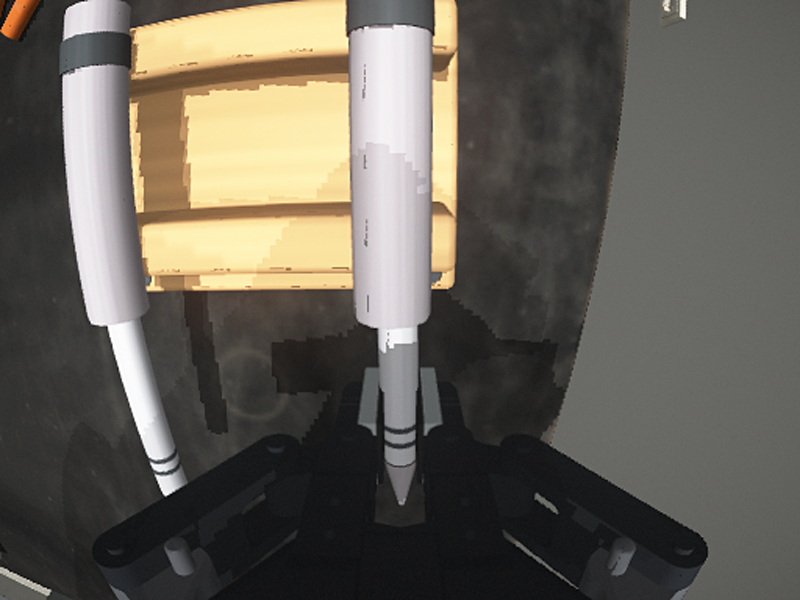

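The scriber is gripped just behind the rings, with the tip at (404,503), and sits about 2 mm toward −y in its bore. I'll relieve that and draw it out.

```bash
python3 nudge.py '[[[0,-1.5,-1],[0,0,0],5],[[-6,0,0],[0,0,0],5],[[-10,0,0],[0,0,0],5],[[-12,0,0],[0,0,0],5],[[-12,0,0],[0,0,0],5],[[-12,0,0],[0,0,0],5],[[-12,0,0],[0,0,0],5],[[-12,0,0],[0,0,0],5],[[-12,0,0],[0,0,0],5],[[-12,0,0],[0,0,0],5],[[-10,0,0],[0,0,0],5],[[0,0,0],[0,0,0],5]]'
python3 - <<'E'
from h import *; import pickle
s=ctrl.read_state(); i=ctrl.get_image('wrist'); a=ctrl.get_image('scene'); print(s['clock'],s['eef_pos'],s['force'])
cv2.imwrite('pics/w3r.png',i); cv2.imwrite('pics/s3.png',a); pickle.dump(s,open('w3.pkl','wb'))
o=np.zeros((600,800,3),np.uint8); o[:384,:512]=i; o[384:584,:300]=a[190:390,220:520] if a[190:390,220:520].shape==(200,300,3) else cv2.resize(a[190:384,220:512],(300,200))
p=cv2.resize(a[165:220,175:220],(270,330),interpolation=2); o[:330,520:790]=p
cv2.imwrite('pics/w3.png',o)
E
```

```text
clock: 4.4
eef_pos: [473.8, -328.0, 37.2]
tool_rot: [-3.141, 0.002, 0.097]
force: [0.3, -0.1, -0.4]
width: 9.9
gripper_force: 58.3
4.4 [ 473.81460841 -327.99490886   37.23458961] [ 0.28613612 -0.06302269 -0.38693126]
```

View pics/w3.png

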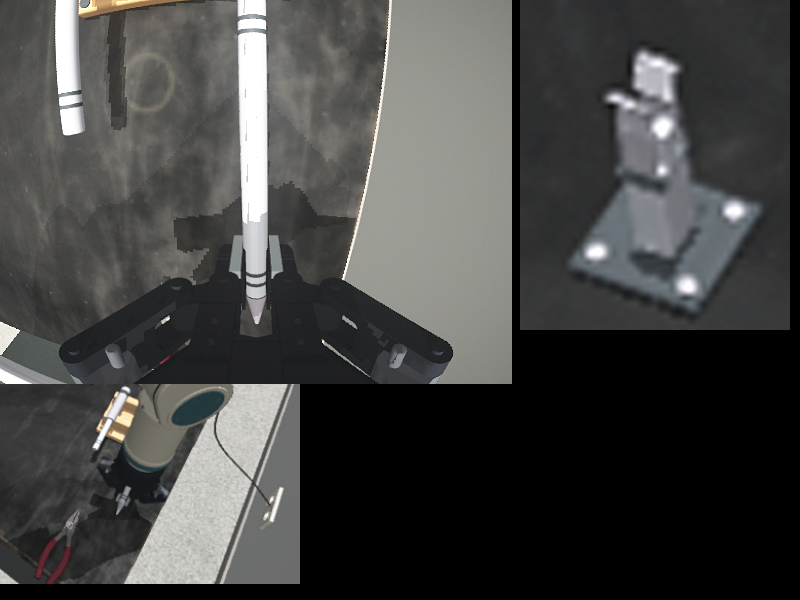

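The scriber is clear of the tube (grip at (256,265), tip at (257,318)). The clip crop shows two leaves separated along world x, so the channel runs along y, at yaw about 1.78. I'll lift and carry it to a view pose beside the clip.

```bash
python3 nudge.py '[[[0,0,-25],[0,0,0],5],[[0,0,-40],[0,0,0],5],[[0,0,-35],[0,0,0],5],[[0,0,-13],[0,0,0],5]]'; python3 nudge.py '[[[12,-31,0],[0,0,-0.14],5],[[16,-29,0],[0,0,-0.14],5],[[20,-27,0],[0,0,-0.14],5],[[23,-24,0],[0,0,-0.14],5],[[26,-20,0],[0,0,-0.14],5],[[29,-16,0],[0,0,-0.14],5],[[31,-12,0],[0,0,-0.14],5],[[32,-8,0],[0,0,-0.14],5],[[33,-3,0],[0,0,-0.14],5],[[33,1,0],[0,0,-0.14],5],[[33,6,0],[0,0,-0.14],5],[[32,11,0],[0,0,-0.14],5]]'; python3 nudge.py '[[[0,0,0],[0,0,0],5],[[0,0,0],[0,0,0],5]]'
python3 - <<'E'
from h import *; import pickle
s=ctrl.read_state(); i=ctrl.get_image('wrist'); a=ctrl.get_image('scene'); t=ctrl.get_image('top')
cv2.imwrite('pics/w4r.png',i); cv2.imwrite('pics/s4r.png',a);cv2.imwrite('pics/t4r.png',t); pickle.dump(s,open('w4.pkl','wb'))
cv2.imwrite('pics/w4.png',cv2.resize(i,(800,600),interpolation=2)); print(s['clock'],s['qpos'].round(2),proj((519,77,85),s)*1.5625)
E
```

```text
clock: 4.9
eef_pos: [478.7, -328.6, 153.8]
tool_rot: [3.138, -0.005, 0.1]
force: [0.9, -0.5, -1.0]
width: 10.2
gripper_force: 58.3
clock: 6.1
eef_pos: [577.9, 60.0, 149.8]
tool_rot: [-3.141, -0.0, 1.785]
force: [0.1, -0.5, -0.3]
width: 9.8
gripper_force: 58.4
clock: 6.3
eef_pos: [577.5, 59.4, 149.6]
tool_rot: [-3.141, -0.001, 1.78]
force: [-0.2, 0.3, -0.2]
width: 9.9
gripper_force: 58.4
6.3 [ 0.04  0.64 -0.3   1.79  0.26  0.75 -0.19] [285.91236463 262.62657672]
```

View pics/w4.png

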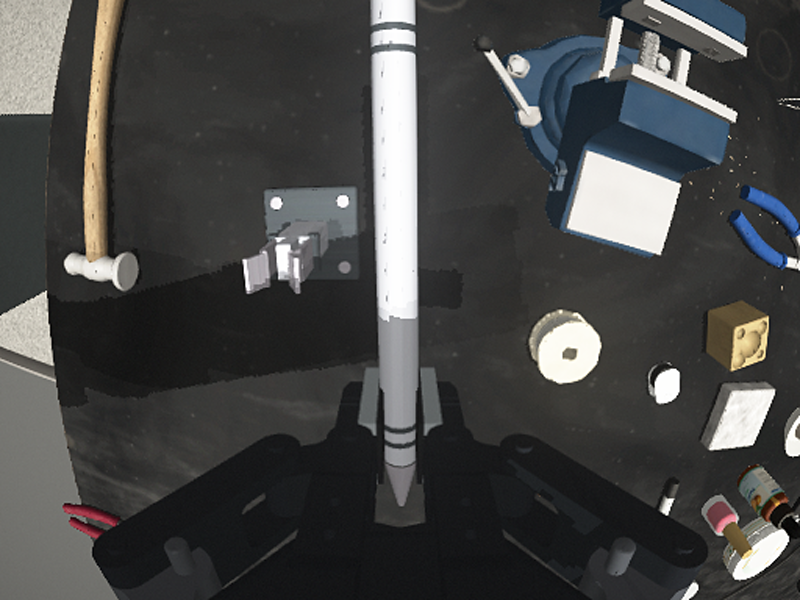

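The wrist view confirms the channel runs along image vertical, with the leaves at (256,272) and (295,272) and screws at (276,203), (343,201) and (344,268). Next I'll compute the clip centre and the rod's height and tilt in the grip.

Run:
```python
from h import *; import pickle
s=pickle.load(open('w4.pkl','rb')); k=1.5625
g=cv2.cvtColor(cv2.imread('pics/w4r.png'),6).astype(float)
W=lambda x,y:ray('wrist',((x+.5)/k-.5,(y+.5)/k-.5),s)
P=[plane(W(*p),9) for p in [(276,203),(343,201),(344,268)]]
print(np.round(P,1),'centre',(P[0]+P[2])/2, 'yaws',[np.arctan2(*(a-b)[1::-1]) for a,b in((P[0],P[1]),(P[1],P[2]))])
Tm=R.from_euler('xyz',s['tool_rot']).as_matrix()
print('leafmid z103',plane(W(274,292),103),plane(W(274,250),103))
out=[]
for r in list(range(38,190,4))+list(range(212,232,3)):
    row=cv2.GaussianBlur(g,(1,3),0)[r]; c=252
    pk=np.median(row[246:260]); e=[]
    for sg in(-1,1):
        x=c
        bg=np.median(row[225:232]) if sg<0 else np.median(row[275:283])
        h=(pk+bg)/2
        while row[x]>h: x+=sg
        x0=x-sg; e.append(x0+sg*(row[x0]-h)/(row[x0]-row[x]))
    v=[Tm.T@ray('wrist',(u,r),s)[1] for u in e]; c0=Tm.T@(ray('wrist',(e[0],r),s)[0]-s['eef_pos'])
    th=[np.arctan2(a[1],a[2]) for a in v]; D=6/np.sin(abs(th[1]-th[0])/2); m=sum(th)/2
    xx=(v[0][0]+v[1][0])/2/((v[0][2]+v[1][2])/2)*D*np.cos(m)+c0[0]
    out.append((r,e[1]-e[0],xx,c0[1]+D*np.sin(m),c0[2]+D*np.cos(m)))
o=np.array(out); print(o[::4].round(1))
import numpy.polynomial.polynomial as pp
for j in(3,4):
    m=np.abs(o[:,4]-np.median(o[:,4]))<10; f=np.polyfit(o[m,2],o[m,j],1); print(j,f,(o[m,j]-np.polyval(f,o[m,2])).std())
```

```text
[[491.6  91.    9. ]
 [533.2  99.9   9. ]
 [541.5  58.    9. ]] centre [516.54604604  74.50641888   9.        ] yaws [np.float64(-2.9310230202137872), np.float64(1.7647768047036252)]
leafmid z103 [518.85496944  68.27864896 103.        ] [516.41766271  87.09730599 103.        ]
[[ 38.   27.4 107.7  -1.9  -9.2]
 [ 54.   27.4 100.3  -1.8  -8.9]
 [ 70.   27.6  92.9  -1.7 -10.4]
 [ 86.   27.4  85.8  -1.6  -9.8]
 [102.   27.2  78.6  -1.5  -9.6]
 [118.   26.9  71.4  -1.4  -9.4]
 [134.   26.4  64.   -1.3  -8.3]
 [150.   26.2  56.6  -1.3  -8.8]
 [166.   25.8  48.9  -1.2  -8.4]
 [182.   25.8  41.8  -1.1 -10.5]
 [218.   25.1  24.5  -0.9 -13. ]
 [230.   24.4  17.5  -0.8 -11.7]]
3 [-0.01105492 -0.62925439] 0.0294963066696836
4 [  0.02286765 -11.22113103] 1.0372218715992096
```

```bash
python3 nudge.py '[[[-2.5,-20,0],[0,0,0],5],[[0,-20,0],[0,0,0],5],[[0,-15.3,20],[0,0,0],5],[[0,0,15],[0,0,0],5],[[0,0,10],[0,0,0],5],[[0,0,0],[0,0,0],5],[[0,0,0],[0,0,0],5]]'
python3 - <<'E'
from h import *; import pickle
s=ctrl.read_state(); i=ctrl.get_image('wrist'); a=ctrl.get_image('scene')
cv2.imwrite('pics/w5r.png',i); cv2.imwrite('pics/s5r.png',a); pickle.dump(s,open('w5.pkl','wb'))
o=np.zeros((600,800,3),np.uint8); o[:]=0
p=cv2.resize(i[90:330,155:355],(500,600),interpolation=2); o[:,:500]=p
q=cv2.resize(a[150:230,160:235],(300,320),interpolation=2); o[:320,500:]=q
cv2.imwrite('pics/w5.png',o); print(s['eef_pos'],s['tool_rot'])
E
```

```text
clock: 7.15
eef_pos: [524.7, 44.0, 105.5]
tool_rot: [3.141, 0.0, 1.778]
force: [-0.0, 0.5, -0.9]
width: 10.1
gripper_force: 58.4
[524.6757716   44.03311245 105.49360248] [3.14106538e+00 9.48742249e-05 1.77800748e+00]
```

View pics/w5.png

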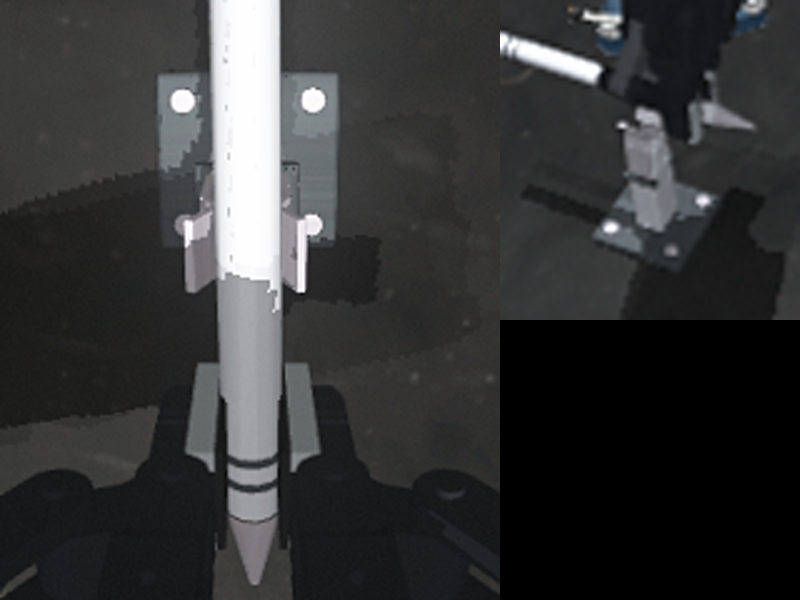

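The rod lies along the channel. The leaf centre, at about column 245.5, is about 1 mm to tool −y of the rod (250). I'll correct that and press.

```bash
python3 nudge.py '[[[0,-0.8,6],[0,0,0],5],[[0,0,6],[0,0,0],5],[[0,0,4],[0,0,0],5],[[0,0,3],[0,0,0],5],[[0,0,0],[0,0,0],5]]'; python3 nudge.py '[[[0,0,4],[0,0,0],5],[[0,0,0],[0,0,0],5]]';  python3 nudge.py '[[[0,0,4],[0,0,0],5],[[0,0,0],[0,0,0],5]]'
```

```text
clock: 7.75
eef_pos: [523.0, 44.1, 85.8]
tool_rot: [-3.141, -0.0, 1.779]
force: [0.0, 0.3, -0.7]
width: 10.1
gripper_force: 58.4
clock: 7.95
eef_pos: [523.1, 44.0, 82.0]
tool_rot: [-3.141, -0.0, 1.779]
force: [0.4, -1.0, -0.4]
width: 10.0
gripper_force: 58.4
clock: 8.15
eef_pos: [523.5, 44.2, 78.0]
tool_rot: [3.141, -0.0, 1.779]
force: [0.8, -0.0, 0.8]
width: 9.7
gripper_force: 58.7
```

```bash
python3 nudge.py '[[[0,0,3],[0,0,0],5],[[0,0,0],[0,0,0],5]]'; python3 nudge.py '[[[0,0,3],[0,0,0],5],[[0,0,0],[0,0,0],5]]'
```

```text
clock: 8.35
eef_pos: [523.7, 44.2, 75.5]
tool_rot: [3.141, -0.0, 1.779]
force: [0.5, 1.0, 2.2]
width: 9.9
gripper_force: 59.0
clock: 8.55
eef_pos: [523.4, 44.2, 72.2]
tool_rot: [3.141, -0.0, 1.779]
force: [-0.2, -0.5, 0.5]
width: 9.9
gripper_force: 58.7
```

```bash
python3 nudge.py '[[[0,0,2],[0,0,0],5],[[0,0,0],[0,0,0],5]]'; python3 nudge.py '[[[0,0,2],[0,0,0],5],[[0,0,0],[0,0,0],5]]'
python3 - <<'E'
from h import *
i=ctrl.get_image('wrist'); a=ctrl.get_image('scene'); cv2.imwrite('pics/w6r.png',i)
o=np.zeros((600,800,3),np.uint8)
o[:,:500]=cv2.resize(i[90:330,155:355],(500,600),interpolation=2)
o[:320,500:]=cv2.resize(a[150:230,160:235],(300,320),interpolation=2)
cv2.imwrite('pics/w6.png',o)
E
```

```text
clock: 8.75
eef_pos: [523.5, 44.1, 69.9]
tool_rot: [3.141, -0.0, 1.779]
force: [1.5, 0.3, -3.1]
width: 9.9
gripper_force: 58.4
clock: 8.95
eef_pos: [523.5, 44.1, 68.4]
tool_rot: [3.141, 0.0, 1.779]
force: [0.8, -0.4, 2.7]
width: 9.9
gripper_force: 59.1
```

View pics/w6.png

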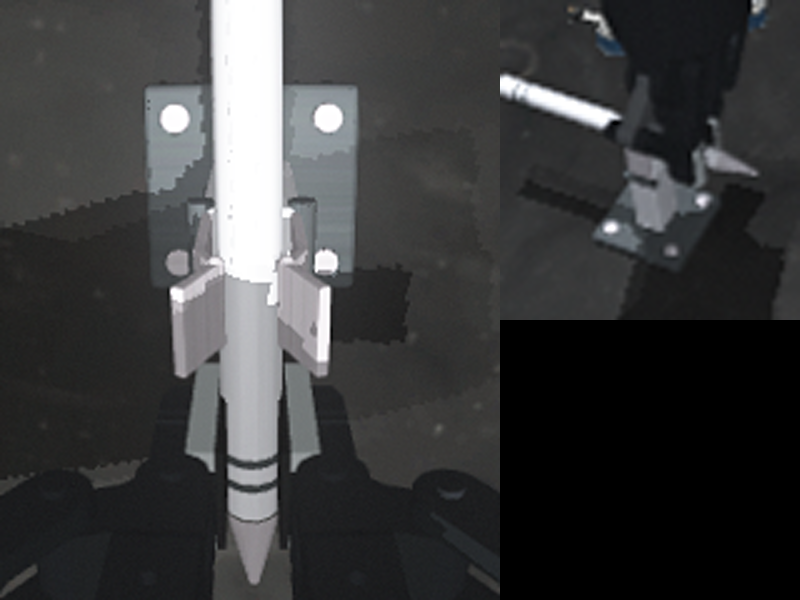

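The rod is between the leaves, which are spread symmetrically (175–330). The force dipped to −3 N (snap-in) and then rose. One small push will confirm it's seated.

```bash
python3 nudge.py '[[[0,0,1.5],[0,0,0],5],[[0,0,0],[0,0,0],5]]'
```

```text
clock: 9.25
eef_pos: [523.5, 43.9, 67.6]
tool_rot: [3.141, 0.001, 1.779]
force: [-0.1, -0.6, 9.8]
width: 10.1
gripper_force: 59.9
```

```bash
python3 nudge.py '[[[0,0,-1],[0,0,0],40],[[0,0,0],[0,0,0],40],[[0,0,0],[0,0,0],40],[[0,0,0],[0,0,0],40],[[0,0,-10],[0,0,0],40],[[0,0,-25],[0,0,0],40],[[0,0,-25],[0,0,0],40],[[0,0,-10],[0,0,0],40],[[0,0,0],[0,0,0],40]]'
python3 - <<'E'
from h import *
import pickle
s=ctrl.read_state(); i=ctrl.get_image('wrist'); a=ctrl.get_image('scene'); t=ctrl.get_image('top')
cv2.imwrite('pics/w7r.png',i); cv2.imwrite('pics/s7r.png',a); cv2.imwrite('pics/t7r.png',t); pickle.dump(s,open('w7.pkl','wb'))
g=cv2.cvtColor(i,6)
for r in range(60,360,20):
    j=np.where(g[r,225:290]>110)[0]; print(r,(j.min()+225,j.max()+225,len(j)) if len(j) else None)
print(s['eef_pos'])
E
```

```text
clock: 10.15
eef_pos: [524.4, 44.2, 139.4]
tool_rot: [3.138, 0.0, 1.778]
force: [0.3, -0.2, 0.0]
width: 39.5
gripper_force: 0.0
60 (np.int64(246), np.int64(263), 18)
80 (np.int64(245), np.int64(263), 19)
100 (np.int64(245), np.int64(262), 18)
120 (np.int64(225), np.int64(285), 57)
140 (np.int64(225), np.int64(284), 54)
160 (np.int64(239), np.int64(284), 45)
180 (np.int64(234), np.int64(273), 40)
200 (np.int64(246), np.int64(261), 16)
220 (np.int64(246), np.int64(261), 16)
240 (np.int64(248), np.int64(259), 12)
260 (np.int64(252), np.int64(254), 3)
280 None
300 None
320 None
340 None
[524.4458302   44.16388587 139.38167919]
```

Run:
```python
from h import *; import pickle
s=pickle.load(open('w7.pkl','rb')); Tm=R.from_euler('xyz',s['tool_rot']).as_matrix()
for p in [(253.2,262),(253.5,210),(253.7,100),(254.3,60)]:
    q=plane(ray('wrist',p,s),85); print(q.round(1),(Tm.T@(q-s['eef_pos'])).round(1))
```

```text
[531.5   1.1  85. ] [-43.6  -2.2  54.4]
[522.8  44.4  85. ] [ 0.6 -1.8 54.4]
[507.2 120.1  85. ] [77.9 -1.4 54.3]
[502.2 146.3  85. ] [104.5  -0.9  54.3]
```

```bash
python3 nudge.py '[[[35,-0.9,0],[0,0,0],40],[[35,0,0],[0,0,0],40],[[0,0,20],[0,0,0],40],[[0,0,25],[0,0,0],40],[[0,0,18],[0,0,0],40],[[0,0,9],[0,0,0],40],[[0,0,0],[0,0,0],40],[[0,0,0],[0,0,0],5],[[0,0,0],[0,0,0],5],[[0,0,0],[0,0,0],5],[[0,0,0],[0,0,0],5],[[0,0,0],[0,0,0],5]]'; python3 nudge.py '[[[0,0,0],[0,0,0],5],[[0,0,0],[0,0,0],5]]'
```

```text
clock: 11.5
eef_pos: [508.7, 112.6, 66.4]
tool_rot: [3.14, -0.0, 1.779]
force: [1.4, -0.3, 1.3]
width: 10.0
gripper_force: 58.6
clock: 11.7
eef_pos: [508.7, 112.6, 66.2]
tool_rot: [3.14, -0.0, 1.779]
force: [2.1, 0.8, 3.1]
width: 9.6
gripper_force: 58.7
```

```bash
python3 nudge.py '[[[0,0,-3],[0,0,0],5],[[0,0,-3],[0,0,0],5],[[0,0,-3],[0,0,0],5],[[0,0,0],[0,0,0],5]]'; python3 nudge.py '[[[0,0,-4],[0,0,0],5],[[0,0,-4],[0,0,0],5],[[0,0,-4],[0,0,0],5],[[0,0,0],[0,0,0],5]]'; python3 nudge.py '[[[0,0,-10],[0,0,0],5],[[0,0,-20],[0,0,0],5],[[0,0,-20],[0,0,0],5],[[0,0,-10],[0,0,0],5],[[0,0,0],[0,0,0],5],[[0,0,0],[0,0,0],5]]'
python3 - <<'E'
from h import *
import pickle
s=ctrl.read_state(); i=ctrl.get_image('wrist'); a=ctrl.get_image('scene'); t=ctrl.get_image('top')
cv2.imwrite('pics/w8r.png',i); pickle.dump(s,open('w8.pkl','wb'))
o=np.zeros((600,800,3),np.uint8)
o[:384,:512]=i
o[:280,500:]=cv2.resize(a[140:210,160:235],(300,280),interpolation=2)
o[300:600,500:]=cv2.resize(t[170:245,150:225],(300,300),interpolation=2)
cv2.imwrite('pics/w8.png',o)
E
```

```text
clock: 12.1
eef_pos: [508.4, 112.5, 75.4]
tool_rot: [3.141, -0.0, 1.779]
force: [1.0, 0.4, 1.2]
width: 9.6
gripper_force: 59.1
clock: 12.5
eef_pos: [508.1, 112.3, 87.4]
tool_rot: [3.141, 0.0, 1.779]
force: [0.6, 0.8, -0.3]
width: 10.1
gripper_force: 59.1
clock: 13.1
eef_pos: [507.8, 112.2, 146.7]
tool_rot: [-3.141, 0.0, 1.779]
force: [0.1, 0.3, -0.7]
width: 10.1
gripper_force: 59.1
```

View pics/w8.png

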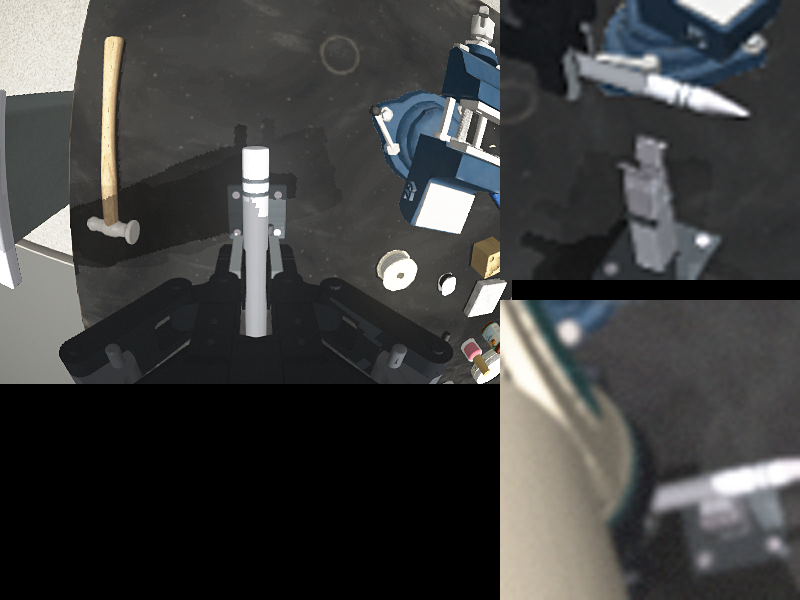

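The rod is out of the clip and held near its blunt end (wrist (256,147)), with the tip visible in the scene view at raw (222,168.8). Next I'll triangulate the tip to check tilt.

Run:
```python
from h import *; import pickle
s=pickle.load(open('w8.pkl','rb'))
t=ctrl.get_image('top'); a=ctrl.get_image('scene'); gt=cv2.cvtColor(t,6); ga=cv2.cvtColor(a,6)
for n,g,x0,x1,y0,y1 in(('top',gt,205,265,185,225),('scene',ga,190,235,150,180)):
    m=(g[y0:y1,x0:x1]>115).astype(np.uint8); k,l,st,c=cv2.connectedComponentsWithStats(m)
    for j in range(1,k):
        if st[j,4]>15:
            ys,xs=np.where(l==j); q=xs.argmax(); print(n,st[j]+[x0,y0,0,0,0],'right end',xs[q]+x0,ys[xs==xs.max()].mean()+y0)
Tm=R.from_euler('xyz',s['tool_rot']).as_matrix()
for z in (160,163,166): 
  q=plane(ray('wrist',(255.8,147),s),z); print('blunt',q.round(1),(Tm.T@(q-s['eef_pos'])).round(1))
```

```text
top [205 209  28  16 263] right end 232 210.5
scene [190 153  32  16 191] right end 221 167.5
scene [194 175   7   5  28] right end 200 176.0
blunt [495.5 169.7 160. ] [ 58.8  -0.1 -13.4]
blunt [495.4 170.3 163. ] [ 59.4  -0.2 -16.4]
blunt [495.3 170.8 166. ] [ 59.9  -0.2 -19.4]
```

Run:
```python
from h import *; import pickle
s=pickle.load(open('w8.pkl','rb')); Tm=R.from_euler('xyz',s['tool_rot']).as_matrix()
for sp,tp in (((222.3,168.5),(233.5,210.2)),((221.8,168),(233,210.4))):
    p,e=tri(ray('scene',sp),ray('top',tp)); print(p,e,(Tm.T@(p-s['eef_pos'])).round(1))
```

```text
[533.    2.4 165.1] [0.5 0.5] [-112.6    2.   -18.4]
[532.4   3.3 166.6] [0.5 0.5] [-111.6    1.6  -19.9]
```

The rod is level in the grip, with the tip 112 mm ahead and its axis about 18.5 mm above the TCP. I'll carry it to the rest and turn it to yaw 3.244.

```bash
python3 nudge.py '[[[-35,-10,0],[0,0,-0.1465],5],[[-34,-15,0],[0,0,-0.1465],5],[[-31,-19,0],[0,0,-0.1465],5],[[-28,-24,0],[0,0,-0.1465],5],[[-24,-28,0],[0,0,-0.1465],5],[[-20,-31,0],[0,0,-0.1465],5],[[-15,-33,0],[0,0,-0.1465],5],[[-10,-35,0],[0,0,-0.1465],5],[[-5,-36,0],[0,0,-0.1465],5],[[0,-36,0],[0,0,-0.1465],5],[[5,-36,0],[0,0,0],5],[[5,-30,0],[0,0,0],5]]'; python3 nudge.py '[[[0,0,0],[0,0,0],5],[[0,0,0],[0,0,0],5]]'
```

```text
clock: 14.55
eef_pos: [482.7, -321.6, 146.0]
tool_rot: [3.141, -0.001, -3.041]
force: [0.1, -0.3, 0.1]
width: 10.0
gripper_force: 59.1
clock: 14.75
eef_pos: [483.0, -319.5, 146.1]
tool_rot: [3.14, -0.001, -3.041]
force: [0.2, 0.5, -0.4]
width: 9.8
gripper_force: 59.1
```

```bash
python3 nudge.py '[[[2.5,-7.5,15],[0,0,0],5],[[0,0,25],[0,0,0],5],[[0,0,30],[0,0,0],5],[[0,0,25],[0,0,0],5],[[0,0,14],[0,0,0],5],[[0,0,0],[0,0,0],5],[[0,0,0],[0,0,0],5]]'
python3 - <<'E'
from h import *
s=ctrl.read_state(); print(s['eef_pos'],s['tool_rot'])
t=ctrl.get_image('top'); a=ctrl.get_image('scene'); cv2.imwrite('pics/t9.png',t); cv2.imwrite('pics/s9.png',a)
for n,g,x0,x1,y0,y1 in(('top',t,350,395,160,235),('scene',a,330,400,215,300)):
    g=cv2.cvtColor(g,6)
    print(n)
    for y in range(y0,y1,3):
        j=np.where(g[y,x0:x1]>130)[0]; print(y,(j.min()+x0,j.max()+x0,len(j)) if len(j) else '',end='; ')
    print()
E
```

```text
clock: 15.45
eef_pos: [482.4, -326.4, 38.1]
tool_rot: [3.141, 0.001, -3.038]
force: [-0.5, 0.2, 0.3]
width: 9.5
gripper_force: 59.1
[ 482.42545205 -326.37487996   38.06942397] [ 3.14139343e+00  5.44367487e-04 -3.03834978e+00]
top
160 (np.int64(350), np.int64(373), 24); 163 (np.int64(350), np.int64(373), 24); 166 (np.int64(350), np.int64(374), 25); 169 (np.int64(350), np.int64(376), 27); 172 (np.int64(350), np.int64(376), 27); 175 (np.int64(350), np.int64(375), 26); 178 (np.int64(350), np.int64(375), 26); 181 (np.int64(350), np.int64(376), 27); 184 (np.int64(350), np.int64(372), 23); 187 ; 190 (np.int64(371), np.int64(373), 3); 193 (np.int64(371), np.int64(374), 4); 196 (np.int64(371), np.int64(375), 5); 199 (np.int64(370), np.int64(376), 7); 202 (np.int64(371), np.int64(377), 7); 205 (np.int64(371), np.int64(377), 7); 208 (np.int64(372), np.int64(378), 7); 211 (np.int64(372), np.int64(378), 7); 214 (np.int64(373), np.int64(378), 6); 217 (np.int64(373), np.int64(379), 7); 220 (np.int64(373), np.int64(379), 7); 223 (np.int64(374), np.int64(377), 4); 226 ; 229 ; 232 (np.int64(364), np.int64(365), 2); 
scene
215 ; 218 ; 221 ; 224 ; 227 ; 230 ; 233 ; 236 ; 239 ; 242 ; 245 ; 248 ; 251 ; 254 ; 257 ; 260 ; 263 ; 266 ; 269 ; 272 ; 275 ; 278 ; 281 ; 284 ; 287 ; 290 ; 293 ; 296 ; 299 ;
```

In the top image the rod's centreline matches the original scriber's line to within about 0.3 px. I'll lower it slightly and insert.

```bash
python3 nudge.py '[[[0,-0.6,2],[0,0,0],5],[[-8,0,0],[0,0,0],5],[[-10,0,0],[0,0,0],5],[[-10,0,0],[0,0,0],5],[[-8,0,0],[0,0,0],5],[[-8,0,0],[0,0,0],5],[[0,0,0],[0,0,0],5]]'; python3 nudge.py '[[[-8,0,0],[0,0,0],5],[[-8,0,0],[0,0,0],5],[[0,0,0],[0,0,0],5]]'
```

```text
clock: 16.25
eef_pos: [527.5, -322.3, 35.9]
tool_rot: [3.141, 0.002, -3.038]
force: [-0.6, 0.4, -0.3]
width: 9.5
gripper_force: 59.1
clock: 16.55
eef_pos: [543.3, -320.9, 36.0]
tool_rot: [3.141, 0.002, -3.039]
force: [-0.2, 0.5, 0.5]
width: 9.4
gripper_force: 59.1
```

```bash
python3 nudge.py '[[[-8,0,0],[0,0,0],5],[[-8,0,0],[0,0,0],5],[[-8,0,0],[0,0,0],5],[[-8,0,0],[0,0,0],5],[[0,0,0],[0,0,0],5]]'; python3 nudge.py '[[[-8,0,0],[0,0,0],5],[[-8,0,0],[0,0,0],5],[[0,0,0],[0,0,0],5]]'
```

```text
clock: 17.05
eef_pos: [575.2, -317.4, 36.0]
tool_rot: [3.141, 0.002, -3.038]
force: [0.4, -0.3, -0.8]
width: 10.1
gripper_force: 59.1
clock: 17.35
eef_pos: [591.0, -315.9, 36.0]
tool_rot: [3.141, 0.002, -3.039]
force: [0.1, 0.8, -0.6]
width: 10.0
gripper_force: 59.1
```

```bash
python3 nudge.py '[[[-4,0,0],[0,0,0],5],[[-4,0,0],[0,0,0],5],[[0,0,0],[0,0,0],5]]'; python3 nudge.py '[[[-2,0,0],[0,0,0],5],[[0,0,0],[0,0,0],5]]'; python3 nudge.py '[[[-2,0,0],[0,0,0],5],[[0,0,0],[0,0,0],5]]'; python3 nudge.py '[[[-1.5,0,0],[0,0,0],5],[[0,0,0],[0,0,0],5]]'
```

```text
clock: 17.65
eef_pos: [598.0, -315.5, 35.9]
tool_rot: [3.142, 0.001, -3.039]
force: [-0.6, 0.2, 0.6]
width: 10.2
gripper_force: 59.1
clock: 17.85
eef_pos: [599.4, -315.5, 35.9]
tool_rot: [-3.142, 0.0, -3.039]
force: [-0.3, 0.4, -0.7]
width: 10.0
gripper_force: 59.1
clock: 18.05
eef_pos: [601.5, -315.2, 35.9]
tool_rot: [-3.142, 0.0, -3.039]
force: [0.2, -0.2, -0.4]
width: 9.7
gripper_force: 59.1
clock: 18.25
eef_pos: [603.0, -315.1, 35.9]
tool_rot: [-3.142, 0.0, -3.039]
force: [0.3, -0.2, 0.4]
width: 10.1
gripper_force: 59.1
```

```bash
python3 nudge.py '[[[-1.5,0,0],[0,0,0],5],[[0,0,0],[0,0,0],5]]'; python3 nudge.py '[[[-1.5,0,0],[0,0,0],5],[[0,0,0],[0,0,0],5]]'
python3 - <<'E'
from h import *
s=ctrl.read_state(); i=ctrl.get_image('wrist'); cv2.imwrite('pics/w10r.png',i)
g=cv2.cvtColor(i,6); print([(y,int(g[y,255])) for y in range(120,260,4)])
E
```

```text
clock: 18.45
eef_pos: [604.5, -314.9, 35.9]
tool_rot: [-3.142, 0.0, -3.039]
force: [-0.5, -0.3, 0.6]
width: 10.1
gripper_force: 59.1
clock: 18.65
eef_pos: [605.7, -314.8, 35.9]
tool_rot: [-3.142, -0.0, -3.039]
force: [-1.1, -0.3, 0.9]
width: 9.8
gripper_force: 59.2
[(120, 51), (124, 49), (128, 50), (132, 51), (136, 48), (140, 47), (144, 45), (148, 172), (152, 221), (156, 221), (160, 221), (164, 222), (168, 221), (172, 222), (176, 222), (180, 79), (184, 204), (188, 222), (192, 216), (196, 95), (200, 222), (204, 222), (208, 222), (212, 223), (216, 223), (220, 221), (224, 223), (228, 222), (232, 223), (236, 223), (240, 224), (244, 224), (248, 223), (252, 222), (256, 223)]
```

```bash
python3 nudge.py '[[[-1,0,0],[0,0,0],5],[[0,0,0],[0,0,0],5]]'; python3 nudge.py '[[[-1,0,0],[0,0,0],5],[[0,0,0],[0,0,0],5]]'
```

```text
clock: 18.9
eef_pos: [605.9, -314.8, 35.7]
tool_rot: [3.142, -0.002, -3.04]
force: [-4.6, 0.4, 2.6]
width: 9.7
gripper_force: 59.4
clock: 19.1
eef_pos: [606.0, -314.8, 35.7]
tool_rot: [3.141, -0.004, -3.04]
force: [-6.3, 1.0, 4.6]
width: 9.9
gripper_force: 59.6
```

Contact is near the expected depth. I'll release, then push the blunt end from behind with shut fingers to make sure it's home.

```bash
python3 nudge.py '[[[1,0,0],[0,0,0],5],[[0,0,0],[0,0,0],30],[[0,0,0],[0,0,0],30],[[0,0,0],[0,0,0],30],[[0,0,-10],[0,0,0],30],[[0,0,-25],[0,0,0],30],[[0,0,-25],[0,0,0],30],[[0,0,0],[0,0,0],30]]'
python3 - <<'E'
from h import *
import pickle
s=ctrl.read_state(); i=ctrl.get_image('wrist'); cv2.imwrite('pics/w11r.png',i); pickle.dump(s,open('w11.pkl','wb'))
g=cv2.cvtColor(i,6).astype(int)
for c in (252,255,258):
  col=g[:,c]; print(c,[(y,int(col[y])) for y in range(90,230,4)])
for y in (130,140,150,170): print(y,np.where(g[y,225:290]>130)[0][[0,-1]]+225)
E
```

```text
clock: 19.9
eef_pos: [610.0, -315.1, 100.5]
tool_rot: [-3.139, 0.007, -3.039]
force: [0.4, 0.5, -0.1]
width: 30.3
gripper_force: 0.0
252 [(90, 39), (94, 36), (98, 38), (102, 38), (106, 39), (110, 38), (114, 41), (118, 43), (122, 150), (126, 172), (130, 172), (134, 170), (138, 171), (142, 154), (146, 167), (150, 173), (154, 58), (158, 173), (162, 174), (166, 173), (170, 175), (174, 176), (178, 175), (182, 175), (186, 173), (190, 175), (194, 176), (198, 176), (202, 175), (206, 176), (210, 178), (214, 177), (218, 178), (222, 179), (226, 179)]
255 [(90, 37), (94, 36), (98, 35), (102, 35), (106, 40), (110, 38), (114, 42), (118, 39), (122, 150), (126, 184), (130, 186), (134, 185), (138, 185), (142, 165), (146, 182), (150, 187), (154, 61), (158, 185), (162, 187), (166, 186), (170, 186), (174, 186), (178, 187), (182, 188), (186, 188), (190, 188), (194, 189), (198, 188), (202, 190), (206, 190), (210, 190), (214, 191), (218, 191), (222, 190), (226, 192)]
258 [(90, 41), (94, 37), (98, 39), (102, 40), (106, 42), (110, 41), (114, 41), (118, 37), (122, 147), (126, 192), (130, 192), (134, 191), (138, 190), (142, 200), (146, 157), (150, 193), (154, 61), (158, 191), (162, 193), (166, 191), (170, 192), (174, 194), (178, 192), (182, 192), (186, 193), (190, 191), (194, 193), (198, 193), (202, 194), (206, 193), (210, 193), (214, 194), (218, 194), (222, 195), (226, 194)]
130 [249 266]
140 [249 265]
150 [249 265]
170 [249 265]
```

```bash
python3 - <<'E'
from h import *; import pickle
s=pickle.load(open('w11.pkl','rb'))
for z in (53,59): print(plane(ray('wrist',(257,121.5),s),z))
E
python3 nudge.py '[[[30,0,0],[0,0,0],0],[[30,0,0],[0,0,0],0],[[26,0,0],[0,0,0],0],[[0,0,20],[0,0,0],0],[[0,0,20],[0,0,0],0],[[0,0,18],[0,0,0],0],[[0,0,0],[0,0,0],0],[[0,0,0],[0,0,0],0]]'
```

```text
[ 545.94300514 -321.22357575   53.        ]
[ 545.31513205 -321.292794     59.        ]
clock: 20.75
eef_pos: [521.3, -323.0, 37.4]
tool_rot: [3.141, -0.0, -3.039]
force: [-0.1, -0.2, 0.9]
width: -0.0
gripper_force: 0.0
```

```bash
python3 nudge.py '[[[-4,0,0],[0,0,0],0],[[-4,0,0],[0,0,0],0],[[-2,0,0],[0,0,0],0],[[0,0,0],[0,0,0],0]]'; python3 nudge.py '[[[-2,0,0],[0,0,0],0],[[0,0,0],[0,0,0],0]]';python3 nudge.py '[[[-1.5,0,0],[0,0,0],0],[[0,0,0],[0,0,0],0]]'
```

```text
clock: 21.15
eef_pos: [532.1, -322.4, 38.3]
tool_rot: [-3.141, 0.001, -3.039]
force: [0.8, -0.1, -0.1]
width: 0.1
gripper_force: 0.0
clock: 21.35
eef_pos: [533.4, -322.3, 37.9]
tool_rot: [-3.141, 0.0, -3.039]
force: [-0.5, -1.1, 0.4]
width: -0.1
gripper_force: 0.0
clock: 21.55
eef_pos: [534.8, -322.1, 37.8]
tool_rot: [3.142, 0.0, -3.039]
force: [0.5, 0.4, 0.4]
width: 0.1
gripper_force: 0.0
```

```bash
for i in 1; do :; done; python3 nudge.py '[[[-1.5,0,0],[0,0,0],0],[[0,0,0],[0,0,0],0]]'; python3 nudge.py '[[[-1,0,0],[0,0,0],0],[[0,0,0],[0,0,0],0]]'; python3 nudge.py '[[[-1,0,0],[0,0,0],0],[[0,0,0],[0,0,0],0]]'
```

```text
clock: 21.75
eef_pos: [535.7, -322.0, 37.7]
tool_rot: [3.141, -0.001, -3.04]
force: [-0.7, -0.3, 0.1]
width: -0.2
gripper_force: 0.5
clock: 21.95
eef_pos: [536.0, -322.1, 37.5]
tool_rot: [3.142, -0.002, -3.04]
force: [-3.3, -0.3, 0.8]
width: -0.3
gripper_force: 1.7
clock: 22.15
eef_pos: [536.2, -322.1, 37.4]
tool_rot: [3.141, -0.004, -3.04]
force: [-5.9, -0.1, 2.0]
width: 0.3
gripper_force: 2.7
```

The force climbs with no motion, so it's against the bottom. I'll back off, rise, and do a final numeric check.

```bash
python3 nudge.py '[[[6,0,0],[0,0,0],0],[[15,0,0],[0,0,0],0],[[0,0,-25],[0,0,0],0],[[0,0,-40],[0,0,0],0],[[0,0,-40],[0,0,0],0],[[0,0,0],[0,0,0],0],[[0,0,0],[0,0,0],0]]'
python3 - <<'E'
from h import *
s=ctrl.read_state(); i=ctrl.get_image('wrist'); t=ctrl.get_image('top'); cv2.imwrite('pics/w12r.png',i); g=cv2.cvtColor(i,6).astype(int)
print(s['clock'])
# rod run above/below: bright width per row -> blunt end and mouth (width jump)
for y in range(80,330,6):
    c=int(round(proj((580,-317,53),s)[0])); j=np.where(g[y,c-35:c+35]>120)[0]; print(y,(j[0]+c-35,j[-1]+c-35) if len(j) else '',end=' ')
print(); print('exp mouth top',proj((622,-312.7,66),s),'blunt',proj((545,-320.7,53),s))
t0=cv2.imread('pics/top0.png'); d=cv2.absdiff(t,t0).max(2)>50
k,l,st,c=cv2.connectedComponentsWithStats(d.astype(np.uint8)); print([(x.tolist()) for x in st[1:] if x[4]>8])
E
```

```text
clock: 22.85
eef_pos: [518.6, -324.2, 144.2]
tool_rot: [-3.14, 0.004, -3.039]
force: [-0.4, -0.4, -0.6]
width: 0.1
gripper_force: 0.0
22.85
80  86  92  98  104  110  116  122  128  134  140  146  152  158  164  170  176  182  188  194  200  206  212  218  224 (np.int64(250), np.int64(263)) 230 (np.int64(250), np.int64(263)) 236 (np.int64(244), np.int64(267)) 242 (np.int64(243), np.int64(268)) 248 (np.int64(243), np.int64(269)) 254 (np.int64(243), np.int64(269)) 260 (np.int64(242), np.int64(270)) 266 (np.int64(242), np.int64(291)) 272 (np.int64(244), np.int64(291)) 278 (np.int64(251), np.int64(291)) 284  290  296  302  308  314 (np.int64(252), np.int64(259)) 320 (np.int64(251), np.int64(260)) 326 (np.int64(251), np.int64(261)) 
exp mouth top [257.3453878  301.06591317] blunt [257.28110738 222.65942719]
[[425, 157, 87, 178, 8435], [399, 161, 30, 70, 1407], [360, 196, 38, 107, 1493], [428, 205, 6, 37, 138], [368, 213, 8, 5, 23], [387, 297, 3, 6, 10], [379, 307, 4, 7, 10], [387, 306, 6, 10, 25], [395, 314, 7, 5, 26], [485, 333, 27, 36, 443], [504, 350, 8, 34, 188]]
```

```bash
python3 -c "
from cell import ctrl
print(ctrl.finish_job())"
```

```text
the job is handed in; nothing more can be done
None
```

The scriber was drawn out, pressed into the clip and released, retaken near its blunt end, and put back point first and fully home; the job was handed in at about 23 s, before any verdict was shown.

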